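Index the vial turret and clamp it

ROBOT

A 6-joint arm with a two-finger parallel gripper is mounted at the origin on a cart in front of the work surface, level with it; the furniture and walls round the work are solid. World frame = base frame: x ahead of the robot, y to its left, z up, the work surface at z = 0. Lengths are in m, angles in rad, forces in N, time in s.
With the tool pointing down it reaches from about 0.25 to 0.775 m from the base axis. Payload 4 kg.
Tool frame: the origin (TCP) lies midway between the tips of the shut fingers; the grasp point (between the pads) lies 19 mm behind it (robot.tcp_to_grasp is the distance from the TCP to the grasp point, in m); z points along the fingers, y is the line along which they close (so a half turn about z gives the same grasp; the last joint's range is limited). The gripper opens to 94 mm and grips with 3 to 60 N. Pads are 16 mm wide; open, the fingers measure 119 mm over their backs; the gripper's body (75 mm by 177 mm) begins 78 mm behind the grasp point.
Start: joints at [-1.428, 0.087, 1.371, -0, 1.684, -0.103], TCP at [0.134, -0.533, 0.206] pointing down, gripper open.
Joint ranges: [-3.1, 3.1], [-0.76, 2.03], [0.27, 2.55], [-1.08, 4.22], [0.17, 2.65], [-2.57, 2.57]. Speed limits (rad/s): [2.79, 2.79, 3.14, 3.14, 3.14, 3.14].

INTERFACE

Orientations are given as [roll, pitch, yaw] about the fixed x, y, z axes, in that order (R = Rz(yaw) Ry(pitch) Rx(roll)).
In Python, from bench import robot, viewer gives the robot as it stands. The module is installed in compiled form; this text tells all that it offers.
- The arm moves only by the shell command python3 -m handwheel 'ROWS' [OPENING]. ROWS is JSON, a list of rows, each a list of 6 numbers: the shift along the tool's x, y, z in units of 0.2 m (1.0 is 0.2 m), then the turn, a rotation vector about the tool's x, y, z in units of 30 degrees (1.0 is 30 degrees). In form: [[x, y, z, wx, wy, wz], ...]. A call has 1 to 10 rows; each row is the pose to reach, as a shift and turn from the pose commanded when the call began, along the tool's axes at that moment; what a row does not reach only later rows make up. A row lasts 1/12 s, in which the tool goes at most 41.7 mm and 7.16 degrees, less where a joint would pass 70% of its speed; a pose out of reach is approached as far as the arm can. A call with a number of a shift or a turn outside -1 to 1 is refused whole. A call with a gripper value outside its range is refused whole. OPENING is the gripper's target within -1 to 1 (shut at 1, half-way at 0, fully open at -1), set as the call begins (- or left out, the last holds). The fingers move at their own pace and stop on an object; the grip force is fixed at half the most. Time passes only in rows, so rows that repeat a pose let the fingers close. It gives the time, the measured TCP pose, the force, the opening and the grip force at its end, in the units of the state.
- robot.get_obs(): the state, without advancing time (a new reading comes with each control period).
- viewer.snapshot(name): name is "scene" or "top" or "wrist"; returns the picture (400x640x3 uint8, red, green, blue); there is no depth.
- viewer.calibration(name): a dict with "fx", "fy", "cx", "cy" (pixels), "R" (3x3) and "t" (3): a world point X has camera coordinates R X + t. Camera axes: x right, y down, z forward; pixel columns grow to the right and rows downward; lengths in m; the calibration is good to about 2 mm. A picture is of the moment at which its call begins: read the wrist's pose just before it. calibration takes no time and is no camera call; for the wrist camera it gives the pose at the moment of the call.
- robot.close_job(): hands the job in; it is judged then, once.
The state is a dict: "time": time; "joint_positions": joint angles; "qvel": joint speeds; "joint_torque": joint torques, N m; "tool_pos": TCP position; "ee_rot": TCP orientation; "wrist_force": force on the tool from outside, world axes, zero at the start; "wrist_torque": the same for the moment, N m; "width": finger opening in m; "finger_force": force on a finger pad.
Only numpy, scipy, OpenCV 4.12 (cv2) and the standard library are available. Lean on these libraries where they do the work, as an engineer would, in place of code of your own. Each camera call takes 0.05 s, during which the arm holds its last target. There are 200 camera calls.

TASK

Get the vial turret ready for loading: with a fingertip, push one of its upright pins to turn it until the spoke with the empty cup lies over the arrow on the foot. Then push the lever on top clockwise, fully against its stop, to clamp the turret there. Push gently and grip nothing: do not push on the vials in the turret, and leave the loose things on the worktop where they are.

Things in the scene. Friction and masses are not known exactly. Their poses are not given: they have to be found in the camera images.
- turret_base: Fixed round grey foot (164 mm across, 13 mm high) of the vial turret; origin: centre of its underside, on the worktop, on the turning axis of both turret and clamp lever. A flat tongue with a raised arrow sticks out along the foot's own -x to radius 122 mm, 13 mm high at most. The foot's z is up.
- mark (a point): Point on the arrow tongue, 105 mm from the turning axis along the foot's -x, 10 mm above the worktop: the loading mark.
- turret (a joint): Angle of the turret (rad) about the vertical axis, growing counter-clockwise seen from above, endless both ways; 0 (or a full turn, 6.283) when the empty spoke lies over the arrow. At value q the empty spoke points along the foot's -x turned by q counter-clockwise. Starts anywhere from 0.8 to 5.5. Stiff: about 1.5 N at a pin moves it, it stays where it is left and does not coast.
- empty_pin (a point): Top of the steel pin, 10 mm thick, standing upright from z = 28 to z = 110 mm above the worktop at the outer end (radius 105 mm) of the spoke whose cup is empty. The turret is a cross of four aluminium spokes 90 degrees apart (14 mm wide, 20 to 28 mm above the worktop), each with a cup (23 mm across, centre at radius 58 mm, rim 48 mm high) and, at its end, a pin.
- clamp (a joint): Angle of the clamp lever (rad): 0 fully released, 1.2 fully clamped, hard against its stop; grows clockwise seen from above. Starts from 0 to 0.35. At value q it points from the axis along the foot's x axis turned by -(1.3 + q) rad (counter-clockwise positive). Stiff: about 3.5 N at the ball moves it; it stays where it is left. It does not turn with the turret.
- lever_ball (a point): Centre of the black ball (18 mm) at the end of the clamp lever, a steel rod (8 mm thick) level on top of the spindle, 104.5 mm above the worktop; ball at radius 65 mm. Highest part of the lever's nut: 121 mm above the worktop, radius 14 mm.
- vial_pin_1 (a point): Top of the steel pin, 10 mm thick, standing upright from z = 28 to z = 110 mm above the worktop at the outer end (radius 105 mm) of the spoke 90 degrees counter-clockwise of the empty one (seen from above); its cup holds a vial.
- vial_1: Vial with black cap, 15 mm across, 54 mm high, fixed in its cup, top 83 mm above the worktop; origin: centre of its underside. Not to be pushed.
- vial_pin_2 (a point): Top of the steel pin, 10 mm thick, standing upright from z = 28 to z = 110 mm above the worktop at the outer end (radius 105 mm) of the spoke opposite the empty one (seen from above); its cup holds a vial.
- vial_2: Vial with black cap, 15 mm across, 54 mm high, fixed in its cup, top 83 mm above the worktop; origin: centre of its underside. Not to be pushed.
- vial_pin_3 (a point): Top of the steel pin, 10 mm thick, standing upright from z = 28 to z = 110 mm above the worktop at the outer end (radius 105 mm) of the spoke 90 degrees clockwise of the empty one (seen from above); its cup holds a vial.
- vial_3: Vial with black cap, 15 mm across, 54 mm high, fixed in its cup, top 83 mm above the worktop; origin: centre of its underside. Not to be pushed.
- spatula: Bystander: thin steel spatula, 180 mm, lying; origin: centre of its underside.
- spanner: Bystander: open-ended spanner, 165 mm, lying; origin: centre of its underside.
- petri_dish: Bystander: clear dish, 60 mm across, 14 mm high; origin: centre of its underside.
- nut_1: Bystander: steel hex nut, 22 mm; origin: centre of its underside.
- vial_4: Bystander: spare vial standing alone on the worktop, 15 mm across, 54 mm high; origin: centre of its underside.
- vial_rack: Bystander: blue vial rack, 50x130x29 mm; origin: centre of its underside.
- ptfe_spool: Bystander: tape spool, 50 mm across, 14 mm high; origin: centre of its underside.
- screwdriver: Bystander: screwdriver, 190 mm, lying; origin: centre of its underside.

How it is judged:
By the outcome, as a careful person would: the job done as asked, in the order asked, and still so for the second after the job is handed in, with the robot touching nothing.
It also fails if it takes over 72 s, if anything falls off the work surface, if the arm or the gripper's body presses on something with over 40 N, if the wrist force passes 120 N, or if a joint passes its speed limit or range.

## Working session

There is one attempt and no reset: what is moved stays moved. The work goes in short steps, Python scripts to look and compute and a shell command to move; the robot and the scene stay as the last step left them, time stands still between calls to the robot, and variables do not carry over. Pictures are saved under pics/ and viewed, at most 13 in all, crops included, and the job is handed in when it is done.

```bash
mkdir -p pics; python3 - <<'E'
from bench import robot, viewer
import cv2
for n in("top","scene"):
    im=viewer.snapshot(n); cv2.imwrite(f"pics/{n}0.png",im[:,:,::-1]); c=viewer.calibration(n)
    print(n,c)
o=robot.get_obs();print(o["tool_pos"],o["ee_rot"],o["width"],o["time"])
E
```

```text
top {'fx': 391.05181881463204, 'fy': 391.05181881463204, 'cx': 320.71454108485386, 'cy': 198.37737003778835, 'R': array([[ 0.02322529, -0.99927222,  0.03025905],
       [-0.99162409, -0.02687296, -0.12633094],
       [ 0.12705215, -0.02707153, -0.99152654]]), 't': array([0.02143672, 0.53177786, 1.0232682 ])}
scene {'fx': 450.8620987529731, 'fy': 450.8620987529731, 'cx': 313.73147087988974, 'cy': 200.73600116653174, 'R': array([[ 0.78208079, -0.62291367,  0.01811616],
       [-0.46457721, -0.60216904, -0.64927688],
       [ 0.41535243,  0.49937062, -0.76033633]]), 't': array([-0.38042872,  0.32727002,  1.22590935])}
[ 0.13375345 -0.53298195  0.20443759] [-3.13964380e+00 -2.00191241e-04  2.45808514e-01] 0.09428454047263995 0.1
```

View pics/top0.png

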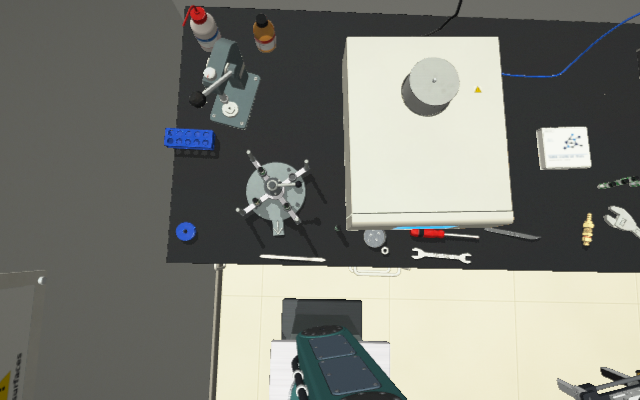

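View pics/scene0.png

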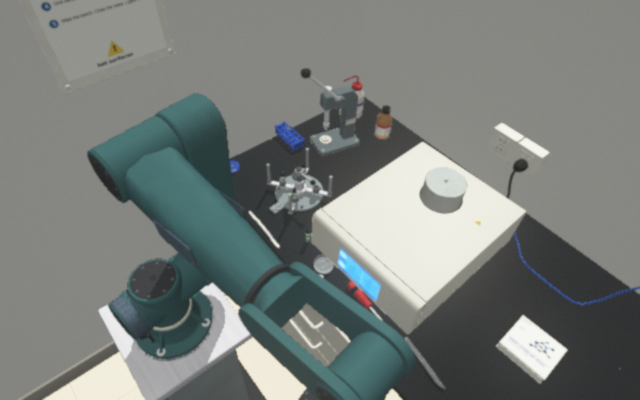

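The top view shows the turret at about (275,190), with the arrow tongue pointing down at (278,230). The big white box is to its right, and the spatula and dish are in front. I'll enlarge the turret.

```bash
cat > h.py <<'E'
import numpy as np
from bench import robot, viewer
def ray(n,u,v,z):
    c=viewer.calibration(n);R,t=c["R"],c["t"];C=-R.T@t
    d=R.T@np.array([(u-c["cx"])/c["fx"],(v-c["cy"])/c["fy"],1]);return C+d*(z-C[2])/d[2]
def proj(n,X):
    c=viewer.calibration(n);p=c["R"]@np.array(X)+c["t"];return np.array([c["cx"]+c["fx"]*p[0]/p[2],c["cy"]+c["fy"]*p[1]/p[2]])
E
python3 - <<'E'
import cv2
from h import *
a=cv2.imread("pics/top0.png")[140:245,220:325];b=cv2.imread("pics/scene0.png")[140:220,255:345]
a=cv2.resize(a,(588,588),interpolation=cv2.INTER_CUBIC)
cv2.imwrite("pics/c1.png",a)
for uv,z in(((275,190),.013),((278,235),.01),((249,153),.11),((307,162),.11),((239,211),.11),((298,222),.11),((299,184),.1045),((322,258),0),((262,257),0),((338,228),.05),((374,238),.014),((350,213),.2),((348,228),0)):print(uv,ray("top",*uv,z).round(3))
E
```

```text
(275, 190) [0.554 0.161 0.013]
(278, 235) [0.43  0.148 0.01 ]
(249, 153) [0.632 0.221 0.11 ]
(307, 162) [0.613 0.074 0.11 ]
(239, 211) [0.484 0.239 0.11 ]
(298, 222) [0.461 0.092 0.11 ]
(299, 184) [0.557 0.092 0.105]
(322, 258) [0.371 0.027 0.   ]
(262, 257) [0.37 0.19 0.  ]
(338, 228) [ 0.451 -0.012  0.05 ]
(374, 238) [ 0.429 -0.114  0.014]
(350, 213) [ 0.478 -0.028  0.2  ]
(348, 228) [ 0.455 -0.044  0.   ]
```

View pics/c1.png

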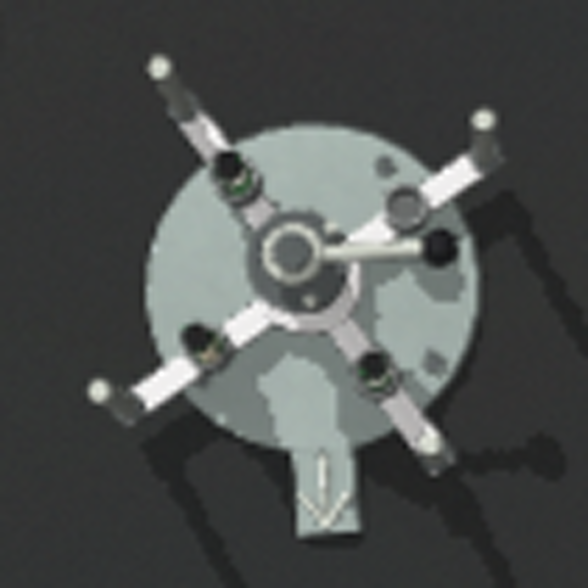

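The enlarged crop (5.6×) has the following positions:

| Feature | Crop pixel |
|---|---|
| Empty spoke pin (hollow cup) | (484,120) |
| Other pins | (160,68), (100,391), (430,440) |
| Lever ball | (438,248) |
| Nut | (293,252) |
| Tongue | down to (328,533) |

The turret needs about 125° clockwise. I'll fit the geometry next.

```bash
cat >> h.py <<'E'
import json
def crop(p): return 220+(p[0]+.5)/5.6-.5,140+(p[1]+.5)/5.6-.5
E
python3 - <<'E'
from h import *
P=[ray("top",*crop(p),.110) for p in((484,120),(160,68),(100,391),(430,440))]
c=np.mean(P,0)
print("axis",c, "radii",[np.linalg.norm((p-c)[:2]).round(4) for p in P],"pins",np.round(P,3))
for nm,p,z in(("nut",(293,252),.121),("foot",(312,288),.013),("arrowtip",(323,530),.013),("tongueL",(297,533),.01),("tongueR",(360,530),.01),("arrowtail",(322,455),.013),("ball",(438,248),.1045)):
    X=ray("top",*crop(p),z);d=(X-c)[:2];print(nm,X.round(4),np.hypot(*d).round(4),np.degrees(np.arctan2(d[1],d[0])).round(1))
print([np.degrees(np.arctan2(*(p-c)[[1,0]])).round(1) for p in P])
for z in(.1,.15,.2): print(z,ray("top",347,215,z).round(3),ray("top",348,229,0).round(3))
E
python3 -m handwheel '[[0,0,-0.2,0,0,0],[0.1,-0.2,-0.2,0,0,0],[0.2,-0.4,-0.2,0,0,0.2],[0.3,-0.6,-0.2,0,0,0.4],[0.4,-0.8,-0.2,0,0,0.6],[0.5,-1,-0.2,0,0,0.8],[0.5,-1,-0.2,0,0,1],[0.5,-1,-0.2,0,0,1]]' 1
```

```text
axis [0.55223494 0.15961044 0.11      ] radii [np.float64(0.1046), np.float64(0.1045), np.float64(0.105), np.float64(0.1038)] pins [[0.616 0.076 0.11 ]
 [0.635 0.223 0.11 ]
 [0.488 0.243 0.11 ]
 [0.47  0.096 0.11 ]]
nut [0.551  0.1589 0.121 ] 0.0014 -151.6
foot [0.5507 0.1597 0.013 ] 0.0015 177.0
arrowtip [0.4324 0.1499 0.013 ] 0.1202 -175.4
tongueL [0.4308 0.1627 0.01  ] 0.1215 178.6
tongueR [0.433  0.1322 0.01  ] 0.1224 -167.1
arrowtail [0.4688 0.1517 0.013 ] 0.0838 -174.6
ball [0.5573 0.0955 0.1045] 0.0643 -85.5
[np.float64(-52.7), np.float64(37.5), np.float64(127.7), np.float64(-142.3)]
0.1 [ 0.482 -0.031  0.1  ] [ 0.452 -0.044  0.   ]
0.15 [ 0.478 -0.026  0.15 ] [ 0.452 -0.044  0.   ]
0.2 [ 0.473 -0.021  0.2  ] [ 0.452 -0.044  0.   ]
time: 0.77
tool_pos: [0.1827, -0.3125, 0.2459]
ee_rot: [3.141, -0.001, -0.276]
wrist_force: [0.9, -0.4, -0.1]
width: 0.0438
finger_force: 0.0
```

```bash
cat >> h.py <<'E'
from scipy.spatial.transform import Rotation as Ro
def step(x,y,z,yaw=np.pi/2):
    o=robot.get_obs();R=Ro.from_euler("xyz",o["ee_rot"]);T=Ro.from_euler("xyz",[np.pi,0,yaw])
    return np.r_[R.inv().apply(np.array([x,y,z])-o["tool_pos"])/.2,(R.inv()*T).as_rotvec()/np.radians(30)].round(3)
E
python3 -m handwheel '[[0.05,-0.17,0,0,0,-0.1],[0.1,-0.33,0,0,0,-0.2],[0.15,-0.5,0,0,0,-0.4],[0.2,-0.67,0,0,0,-0.6],[0.27,-0.85,0,0,0,-0.8],[0.32,-1,0,0,0,-1],[0.32,-1,0,0,0,-1]]'
python3 -c "
from h import *
print(step(.40,.06,.22))"
```

```text
time: 1.35
tool_pos: [0.301, -0.137, 0.2452]
ee_rot: [-3.14, -0.001, 0.26]
wrist_force: [-0.8, -0.4, -0.8]
width: 0.0007
finger_force: 0.0
[ 7.310e-01 -8.240e-01  1.280e-01 -1.000e-03 -5.000e-03 -2.503e+00]
```

```bash

python3 -m handwheel '[[0.1,-0.12,0,0,0,-0.2],[0.2,-0.25,0,0,0,-0.4],[0.35,-0.4,0,0,0,-0.6],[0.5,-0.55,0,0,0,-0.8],[0.62,-0.7,0,0,0,-1],[0.73,-0.82,0,0,0,-1],[0.73,-0.82,0,0,0,-1]]'
python3 -m handwheel '[[0,0,0,0,0,-0.2],[0,0,0,0,0,-0.4],[0,0,0,0,0,-0.6],[0,0,0,0,0,-0.8],[0,0,0,0,0,-1],[0,0,0,0,0,-1]]'
python3 -c "
from h import *
print(step(.40,.06,.22))"
```

```text
time: 1.93
tool_pos: [0.4023, 0.0572, 0.2441]
ee_rot: [-3.139, 0.0, 0.776]
wrist_force: [-0.6, -1.1, 0.1]
width: 0.0004
finger_force: 0.0
time: 2.43
tool_pos: [0.4006, 0.0523, 0.2449]
ee_rot: [-3.141, 0.001, 1.293]
wrist_force: [-0.3, -0.7, -0.8]
width: 0.0006
finger_force: 0.0
[ 0.036 -0.014  0.125 -0.002  0.002 -0.531]
```

```bash

python3 -m handwheel '[[0,-0.1,0,0,0,-0.2],[0.05,0.15,0,0,0,-0.4],[0.09,0.31,0,0,0,-0.53],[0.09,0.31,0,0,0,-0.53],[0.09,0.31,0,0,0,-0.53]]'
python3 -c "
from h import *
print(robot.get_obs()['tool_pos'],step(.462,.070,.075))"
```

```text
time: 2.85
tool_pos: [0.4657, 0.0529, 0.2431]
ee_rot: [-3.136, 0.001, 1.566]
wrist_force: [0.2, 0.7, 0.6]
width: 0.0008
finger_force: 0.0
[0.46566296 0.05285245 0.24306331] [ 0.086 -0.014  0.84  -0.01   0.001 -0.009]
```

```bash

python3 -m handwheel '[[0.08,-0.02,0,0,0,0],[0.08,-0.02,0.2,0,0,0],[0.08,-0.02,0.4,0,0,0],[0.08,-0.02,0.6,0,0,0],[0.08,-0.02,0.75,0,0,0],[0.08,-0.02,0.84,0,0,0],[0.08,-0.02,0.84,0,0,0]]'
python3 - <<'E'
from h import *
import cv2
print(robot.get_obs()['tool_pos'],step(.447,.100,.075))
cv2.imwrite("pics/w1.png",viewer.snapshot("wrist")[:,:,::-1])
E
```

```text
time: 3.43
tool_pos: [0.4565, 0.0696, 0.073]
ee_rot: [-3.132, 0.001, 1.568]
wrist_force: [-0.4, -0.8, -0.0]
width: 0.0006
finger_force: 0.0
[0.45652522 0.06957658 0.07295064] [ 0.152 -0.048 -0.01  -0.019  0.002 -0.005]
```

View pics/w1.png

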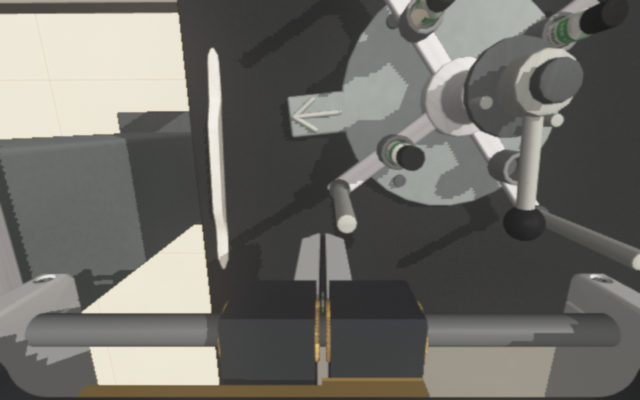

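The wrist view shows the shut fingertips at (323,240), just behind the pin at (345,222), with a clear path. Starting the push.

```bash

python3 -m handwheel '[[0.03,0.03,0,0,0,0],[0.06,0.03,0,0,0,0],[0.1,0.02,0,0,0,0],[0.13,0.01,0,0,0,0],[0.17,0,0,0,0,0],[0.21,-0.02,0,0,0,0],[0.25,-0.03,0,0,0,0],[0.29,-0.04,0,0,0,0],[0.34,-0.04,0,0,0,0],[0.34,-0.04,0,0,0,0]]'
python3 -c "
from h import *
print(step(.457,.191,.075))"
```

```text
time: 4.32
tool_pos: [0.4533, 0.141, 0.0779]
ee_rot: [3.14, -0.002, 1.572]
wrist_force: [0.2, -0.2, 0.7]
width: 0.0006
finger_force: 0.0
[ 0.25   0.019  0.015  0.003 -0.004  0.003]
```

```bash

python3 -m handwheel '[[0.04,-0.02,0,0,0,0],[0.08,-0.02,0,0,0,0],[0.12,-0.01,0,0,0,0],[0.16,0,0,0,0,0],[0.2,0.01,0,0,0,0],[0.25,0.02,0,0,0,0],[0.25,0.02,0,0,0,0]]'
python3 - <<'E'
from h import *
import cv2
cv2.imwrite("pics/w2.png",np.vstack([cv2.resize(viewer.snapshot("wrist"),(480,300)),cv2.resize(viewer.snapshot("top")[140:240,210:370],(480,300),interpolation=cv2.INTER_CUBIC)])[:,:,::-1])
E
```

```text
time: 4.9
tool_pos: [0.4576, 0.1907, 0.0774]
ee_rot: [3.141, -0.002, 1.572]
wrist_force: [-1.3, 0.4, -0.3]
width: 0.0008
finger_force: 0.0
```

View pics/w2.png

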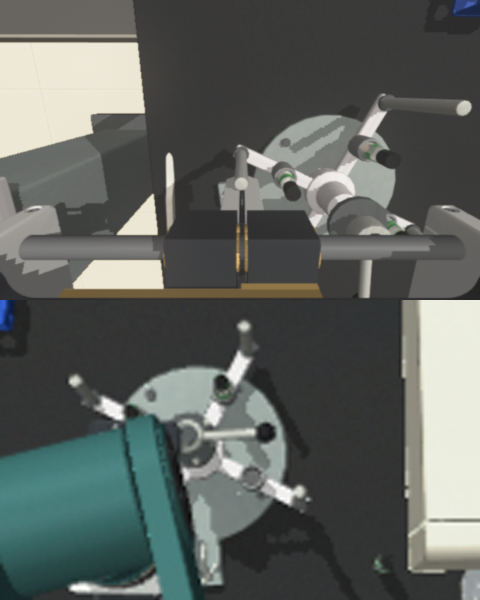

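The turret turned: in the lower picture the empty pin is now at about (302,492), the pushed pin is just ahead of the fingertip, and the arm is clear of the vials. Next I'll push the empty pin.

```bash

python3 -m handwheel '[[-0.06,-0.02,0,0,0,0],[-0.1,-0.03,-0.1,0,0,0],[-0.1,-0.03,-0.3,0,0,0],[-0.1,-0.03,-0.45,0,0,0],[-0.25,-0.03,-0.45,0,0,0],[-0.4,-0.03,-0.45,0,0,0],[-0.6,-0.03,-0.45,0,0,0],[-0.75,0.05,-0.45,0,0,0],[-0.75,0.15,-0.45,0,0,0],[-0.75,0.15,-0.45,0,0,0]]'
python3 - <<'E'
from h import *
c=np.array([.552,.1595])
for uv in((302,492),(74,382),(244,327)):
    X=ray("top",210+uv[0]/3,140+(uv[1]-300)/3,.11);d=X[:2]-c;print(X.round(3),np.hypot(*d).round(4),np.degrees(np.arctan2(d[1],d[0])).round(1))
print(robot.get_obs()['tool_pos'])
E
```

```text
time: 5.83
tool_pos: [0.4882, 0.0358, 0.1673]
ee_rot: [3.14, 0.0, 1.566]
wrist_force: [0.3, -0.8, -0.1]
width: 0.0007
finger_force: 0.0
[0.506 0.062 0.11 ] 0.1079 -115.0
[0.594 0.255 0.11 ] 0.1043 66.2
[0.646 0.114 0.11 ] 0.1039 -25.7
[0.48823124 0.03576877 0.16725895]
```

```bash

python3 -m handwheel '[[0,0.12,0,0,0,0],[0.05,0.24,0,0,0,0],[0.1,0.24,0,0,0,0],[0.1,0.23,0.15,0,0,0],[0.1,0.23,0.3,0,0,0],[0.1,0.23,0.46,0,0,0],[0.1,0.23,0.46,0,0,0],[0.1,0.23,0.46,0,0,0]]'
python3 - <<'E'
from h import *
import cv2
print(step(.509,.065,.075))
cv2.imwrite("pics/w3.png",viewer.snapshot("wrist")[:,:,::-1])
E
```

```text
time: 6.5
tool_pos: [0.5302, 0.0589, 0.0739]
ee_rot: [-3.136, -0.0, 1.571]
wrist_force: [0.1, -0.3, 0.4]
width: 0.0005
finger_force: 0.0
[ 0.031 -0.106 -0.005 -0.01  -0.     0.001]
```

View pics/w3.png

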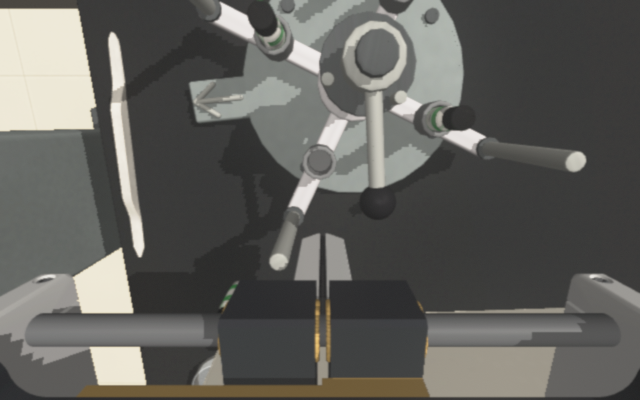

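The wrist view shows the fingertip at (323,240), on the far side of the empty pin at (280,262), with the lever ball clear at (377,204). I'll sweep clockwise and stop short of the mark.

```bash

python3 -m handwheel '[[0.015,-0.05,0,0,0,0],[0.03,-0.1,0,0,0,0],[0.05,-0.15,0,0,0,0],[0.08,-0.2,0,0,0,0],[0.11,-0.24,0,0,0,0],[0.14,-0.28,0,0,0,0],[0.18,-0.32,0,0,0,0],[0.22,-0.35,0,0,0,0],[0.26,-0.37,0,0,0,0],[0.26,-0.37,0,0,0,0]]'
python3 -m handwheel '[[0.02,-0.01,0,0,0,0],[0.04,-0.02,0,0,0,0],[0.06,-0.03,0,0,0,0],[0.06,-0.03,0,0,0,0]]'
python3 - <<'E'
from h import *
import cv2
cv2.imwrite("pics/w4.png",np.vstack([cv2.resize(viewer.snapshot("wrist"),(480,300)),cv2.resize(viewer.snapshot("top")[140:240,210:370],(480,300),interpolation=cv2.INTER_CUBIC)])[:,:,::-1])
E
```

```text
time: 7.38
tool_pos: [0.4574, 0.1121, 0.0754]
ee_rot: [-3.14, -0.001, 1.572]
wrist_force: [0.2, 0.0, 0.4]
width: 0.0008
finger_force: 0.0
time: 7.72
tool_pos: [0.4524, 0.1232, 0.0752]
ee_rot: [-3.141, -0.001, 1.571]
wrist_force: [1.0, -0.0, 0.3]
width: 0.0005
finger_force: 0.0
```

View pics/w4.png

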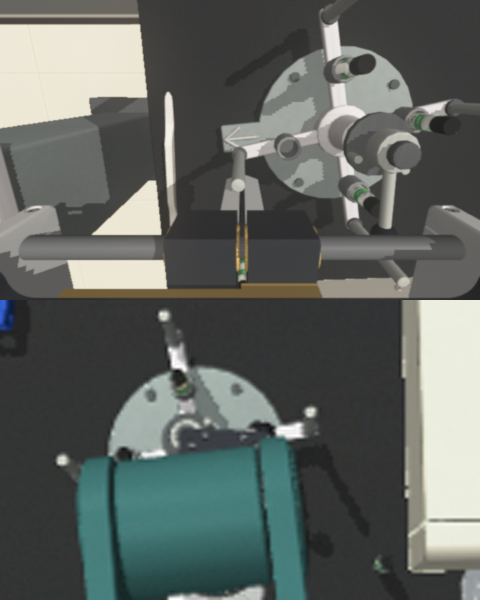

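The empty spoke is now a few degrees short of the arrow, with the finger right behind its pin at (238,185). I'll write a pin finder to get the exact angle.

```bash
cat >> h.py <<'E'
C=np.array([.552,.1595])
def ang(X,c=C): d=X[:2]-c; return np.hypot(*d).round(4),np.degrees(np.arctan2(d[1],d[0])).round(2)
def pintop(im,n,guess,r=8,z=.11):
    import cv2
    u,v=np.round(guess).astype(int);w=cv2.cvtColor(im[v-r:v+r+1,u-r:u+r+1],cv2.COLOR_RGB2GRAY).astype(float)
    w=np.clip(w-.7*w.max(),0,None);y,x=np.mgrid[-r:r+1,-r:r+1];return ray(n,u+(w*x).sum()/w.sum(),v+(w*y).sum()/w.sum(),z)
E
python3 - <<'E'
from h import *
im=viewer.snapshot("top")
for uv in((165,315),(63,460),(310,412)):
    g=(210+uv[0]/3,140+(uv[1]-300)/3)
    X=pintop(im,"top",g,2);print(X.round(4),ang(X))
print(proj("wrist",[.552,.1595,.121]),proj("wrist",[.449,.138,.11]))
E
```

```text
[0.6546 0.1839 0.11  ] (np.float64(0.1055), np.float64(13.37))
[0.5286 0.2628 0.11  ] (np.float64(0.1059), np.float64(102.77))
[0.5753 0.0577 0.11  ] (np.float64(0.1045), np.float64(-77.09))
[539.05863001 212.52359438] [312.49901761 247.08755957]
```

```bash

python3 -m handwheel '[[0.02,-0.01,0,0,0,0],[0.04,-0.02,0,0,0,0],[0.055,-0.02,0,0,0,0],[0.055,-0.02,0,0,0,0],[0.055,-0.02,0,0,0,0]]'
python3 -m handwheel '[[-0.1,-0.02,0,0,0,0],[-0.2,-0.03,-0.1,0,0,0],[-0.2,-0.03,-0.3,0,0,0],[-0.25,-0.03,-0.5,0,0,0],[-0.3,0,-0.7,0,0,0],[-0.3,0.1,-0.85,0,0,0],[-0.3,0.2,-0.85,0,0,0],[-0.3,0.2,-0.85,0,0,0],[-0.3,0.2,-0.85,0,0,0]]'
python3 - <<'E'
from h import *
import cv2
im=viewer.snapshot("wrist");cv2.imwrite("pics/w5.png",im[:,:,::-1]);cc=viewer.calibration("wrist")
print(robot.get_obs()["tool_pos"],robot.get_obs()["ee_rot"])
for X in([.552,.1595,.121],[.449,.147,.11],[.434,.148,.013],[.557,.095,.1045]):print(proj("wrist",X).round(1))
np.savez("w5.npz",**cc)
E
```

```text
time: 8.28
tool_pos: [0.4484, 0.1339, 0.0753]
ee_rot: [-3.141, -0.0, 1.571]
wrist_force: [-1.3, 0.2, -0.8]
width: 0.0008
finger_force: 0.2
time: 9.03
tool_pos: [0.4889, 0.0736, 0.2449]
ee_rot: [-3.14, -0.0, 1.57]
wrist_force: [-0.4, -0.5, -0.6]
width: 0.0006
finger_force: 0.0
[0.48799988 0.07366876 0.24416787] [-3.13858075e+00 -1.99843013e-04  1.57068084e+00]
[389.3 112.2]
[281.8 125.7]
[280.  124.3]
[387.3 177.1]
```

View pics/w5.png

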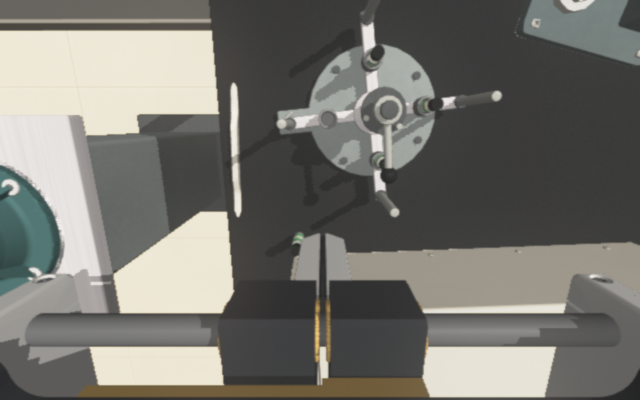

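The wrist view from above shows the turret at (385,112) with the empty pin at (281,125), almost covering the arrow tongue. I'll measure the tongue direction from the earlier, unoccluded pictures and the pin angle from the current ones.

```bash
cat > m.py <<'E'
from h import *
import h,cv2
from scipy.optimize import least_squares
# wrist camera rigid to tool: take it from the current pose
o=robot.get_obs();c=viewer.calibration("wrist");Rt=Ro.from_euler("xyz",o["ee_rot"]).as_matrix()
A=c["R"]@Rt; b=c["R"]@o["tool_pos"]+c["t"]
def cal(p,e): R=A@Ro.from_euler("xyz",e).as_matrix().T; return dict(c,R=R,t=b-R@np.array(p))
cals={"top0":viewer.calibration("top"),"w1":cal([.4565,.0696,.073],[-3.132,.001,1.568]),"w3":cal([.5302,.0589,.0739],[-3.136,0,1.571])}
def plane(k,U,z):
    q=cals[k];R,t=q["R"],q["t"];Cc=-R.T@t
    d=np.c_[(U[:,0]-q["cx"])/q["fx"],(U[:,1]-q["cy"])/q["fy"],np.ones(len(U))]@R
    return (Cc+d*((z-Cc[2])/d[:,2])[:,None])[:,:2]
for k in cals:
    im=cv2.imread(f"pics/{k}.png").astype(int);B,G,Rr=im[...,0],im[...,1],im[...,2]
    m=(G>95)&(G<215)&(G-Rr>7)
    v,u=np.nonzero(m);X=plane(k,np.c_[u,v],.013);r=np.hypot(*(X-C).T);s=r<.13
    X=X[s];th=np.arctan2(*(X-C).T[::-1])
    # outer rim of foot: farthest mask pixel per 4 deg bin
    rim=[]
    for a in np.arange(-np.pi,np.pi,.07):
        q=X[(th>=a)&(th<a+.07)];rr=np.hypot(*(q-C).T)
        if len(q) and .076<rr.max()<.089: rim.append(q[rr.argmax()])
    rim=np.array(rim)
    f=least_squares(lambda p:np.hypot(*(rim-p[:2]).T)-p[2],[*C,.082],loss="soft_l1",f_scale=.001)
    P=plane(k,np.c_[u,v],.011);ctr=f.x[:2];d=P-ctr;rr=np.hypot(*d.T);a=np.degrees(np.arctan2(-d[:,1],-d[:,0]))
    s=(rr>.092)&(rr<.118)&(abs(a)<25);perp=[]
    for lo in np.arange(.092,.118,.004):
        q=a[s&(rr>=lo)&(rr<lo+.004)]
        if len(q): perp.append([q.min(),q.max()])
    perp=np.array(perp);print(k,"foot",f.x.round(4),len(rim),"tongue edges",np.median(perp,0).round(2),"mid",perp.mean().round(2), "ray-mean",a[s].mean().round(2))
E
python3 m.py; python3 - <<'E'
from h import *
im=viewer.snapshot("top")
for n,S in(("top",3),("wrist",4)):
    im=viewer.snapshot(n);Xs=[]
    for a in(-173,97,7,-83):
        p=[*(C+.105*np.array([np.cos(np.radians(a)),np.sin(np.radians(a))])),.11]
        X=pintop(im,n,proj(n,p),S);Xs.append(X);print(n,proj(n,p).round(1),ang(X))
    Xs=np.array(Xs);c=Xs[:,:2].mean(0);print("ctr",c.round(4),[ang(X,c) for X in Xs])
E
```

```text
top0 foot [0.5517 0.1598 0.0802] 76 tongue edges [-1.27 12.44] mid 5.39 ray-mean 5.7
w1 foot [0.5506 0.1577 0.0797] 1 tongue edges nan mid nan ray-mean nan
w3 foot [0.5511 0.1599 0.081 ] 1 tongue edges nan mid nan ray-mean nan
top [275.7 226.6] (np.float64(0.1022), np.float64(-171.16))
top [230.  188.8] (np.float64(0.1057), np.float64(97.14))
top [268.7 144.2] (np.float64(0.1043), np.float64(8.99))
top [313.8 181. ] (np.float64(0.1056), np.float64(-82.49))
ctr [0.5527 0.1597] [(np.float64(0.1029), np.float64(-171.11)), (np.float64(0.1056), np.float64(97.52)), (np.float64(0.1036), np.float64(8.94)), (np.float64(0.1057), np.float64(-82.87))]
wrist [281. 126.] (np.float64(0.1034), np.float64(-173.94))
wrist [379.5  -9.8] (np.float64(0.1051), np.float64(96.75))
wrist [496.3  98.9] (np.float64(0.1063), np.float64(7.89))
wrist [394. 215.] (np.float64(0.103), np.float64(-82.0))
ctr [0.5531 0.161 ] [(np.float64(0.1046), np.float64(-173.18)), (np.float64(0.1037), np.float64(97.47)), (np.float64(0.105), np.float64(7.16)), (np.float64(0.1043), np.float64(-82.73))]
  return _methods._mean(a, axis=axis, dtype=dtype,
  ret = ret.dtype.type(ret / rcount)
m.py:30: RuntimeWarning: Mean of empty slice.
  perp=np.array(perp);print(k,"foot",f.x.round(4),len(rim),"tongue edges",np.median(perp,0).round(2),"mid",perp.mean().round(2), "ray-mean",a[s].mean().round(2))
```

```bash
python3 - <<'E'
import cv2
for k,p in(("w1",(410,180)),("w1",(300,122)),("w3",(210,112)),("w3",(280,90))):
    print(k,p,cv2.imread(f"pics/{k}.png")[p[1],p[0]])
E
sed -i 's/m=(G>95).*/m=(G>80)\&(G<190)\&(G-Rr>=5)/' m.py; python3 m.py 2>/dev/null
python3 -c "
exec(open('m.py').read().split('for k in cals')[0])
for k,pts in (('w1',[(291,117),(342,111),(288,97),(293,136)]),('w3',[(192,101),(243,98),(189,83),(197,122)])):
  X=plane(k,np.array(pts,float),.0115);print(k,X.round(4).tolist())
"
```

```text
w1 (410, 180) [156 162 156]
w1 (300, 122) [142 150 151]
w3 (210, 112) [150 158 158]
w3 (280, 90) [163 169 164]
top0 foot [0.5519 0.1595 0.081 ] 75 tongue edges [-1.47 13.13] mid 5.71 ray-mean 6.08
w1 foot [0.552  0.1614 0.079 ] 35 tongue edges [-2.22 12.61] mid 5.14 ray-mean 4.98
w3 foot [0.5541 0.1612 0.0788] 41 tongue edges [-1.76 12.44] mid 5.22 ray-mean 6.61
w1 [[0.4339, 0.1498], [0.4722, 0.1541], [0.432, 0.1641], [0.435, 0.1358]]
w3 [[0.4337, 0.1505], [0.472, 0.1527], [0.4328, 0.1631], [0.4359, 0.1354]]
```

```bash

python3 -m handwheel '[[0.1,-0.1,0.1,0,0,0],[0.18,-0.21,0.3,0,0,0],[0.18,-0.21,0.5,0,0,0],[0.18,-0.21,0.7,0,0,0],[0.18,-0.21,0.84,0,0,0],[0.22,-0.21,0.84,0,0,0],[0.22,-0.21,0.84,0,0,0],[0.22,-0.21,0.84,0,0,0]]'
python3 -c "
from h import *
print(robot.get_obs()['tool_pos'],step(.447,.1369,.075))"
```

```text
time: 9.9
tool_pos: [0.4479, 0.1182, 0.0795]
ee_rot: [3.139, -0.0, 1.571]
wrist_force: [-0.3, 0.6, -0.1]
width: 0.0006
finger_force: 0.0
[0.4479231  0.11815823 0.07946979] [ 0.094 -0.005  0.022  0.006 -0.001  0.001]
```

```bash

python3 -m handwheel '[[0.03,0,0.02,0,0,0],[0.06,0,0.02,0,0,0],[0.08,0,0.02,0,0,0],[0.09,0,0.02,0,0,0],[0.093,0,0.02,0,0,0],[0.093,0,0.02,0,0,0],[0.093,0,0.02,0,0,0]]'
python3 -c "
from h import *
print(step(.447,.1369,.075))"
```

```text
time: 10.48
tool_pos: [0.4471, 0.1362, 0.0737]
ee_rot: [3.141, -0.0, 1.571]
wrist_force: [0.0, -0.7, 0.6]
width: 0.0007
finger_force: 0.2
[ 0.004 -0.001 -0.006  0.001 -0.    -0.001]
```

```bash

python3 -m handwheel '[[-0.1,0,0,0,0,0],[-0.2,0,-0.1,0,0,0],[-0.25,0,-0.3,0,0,0],[-0.3,0,-0.5,0,0,0],[-0.3,0.1,-0.7,0,0,0],[-0.3,0.2,-0.85,0,0,0],[-0.3,0.2,-0.85,0,0,0],[-0.3,0.2,-0.85,0,0,0]]'
cat > q.py <<'E'
from h import *
import cv2
A=[]
for n,S in(("top",3),("wrist",4)):
    im=viewer.snapshot(n);Xs=[]
    cv2.imwrite(f"pics/q_{n}.png",im[:,:,::-1])
    for a in(-174.6,95.4,5.4,-84.6):
        p=[*(C+.105*np.array([np.cos(np.radians(a)),np.sin(np.radians(a))])),.11]
        Xs.append(pintop(im,n,proj(n,p),S))
    Xs=np.array(Xs);c=Xs[:,:2].mean(0);print(n,"ctr",c.round(4),[ang(X,c) for X in Xs])
    print("ax-line",np.degrees(np.arctan2(*(Xs[1]-Xs[3])[[1,0]]))-90,np.degrees(np.arctan2(*(Xs[2]-Xs[0])[[1,0]])))
E
python3 q.py
python3 -c "
from h import *
print(robot.get_obs()['tool_pos'],step(.592,.1,.244))"
```

```text
time: 11.15
tool_pos: [0.4882, 0.0761, 0.2453]
ee_rot: [3.138, -0.001, 1.57]
wrist_force: [0.2, -0.0, 0.2]
width: 0.0005
finger_force: 0.0
top ctr [0.5532 0.1591] [(np.float64(0.1031), np.float64(-173.51)), (np.float64(0.106), np.float64(96.42)), (np.float64(0.1048), np.float64(5.77)), (np.float64(0.1047), np.float64(-84.51))]
ax-line 5.9593227076150725 6.127477793770773
wrist ctr [0.5521 0.1611] [(np.float64(0.1045), np.float64(-174.44)), (np.float64(0.1033), np.float64(95.64)), (np.float64(0.1042), np.float64(5.91)), (np.float64(0.1039), np.float64(-84.23))]
ax-line 5.704571064073789 5.735030862318338
[0.48579487 0.07616273 0.24165212] [ 0.119  0.531 -0.014 -0.007 -0.    -0.001]
```

The turret reads about 5.8° against the arrow's 5.4°, which is within measuring error. Next is the lever: I'll come down on the far side of the ball, inside the pins and above the vials.

```bash

python3 -m handwheel '[[0.05,0.15,0,0,0,0],[0.1,0.35,0,0,0,0],[0.12,0.53,0,0,0,0],[0.12,0.53,0,0,0,0],[0.12,0.53,0,0,0,0]]'
python3 -m handwheel '[[0,0,0.2,0,0,0],[0,0,0.4,0,0,0],[0,0,0.6,0,0,0],[0,0,0.6,0,0,0],[0,0,0.6,0,0,0]]'
python3 - <<'E'
from h import *
import cv2
print(robot.get_obs()["tool_pos"],step(.59,.1,.096))
cv2.imwrite("pics/w6.png",viewer.snapshot("wrist")[:,:,::-1])
E
```

```text
time: 11.67
tool_pos: [0.5919, 0.1002, 0.238]
ee_rot: [-3.132, 0.001, 1.571]
wrist_force: [-1.1, -0.5, -0.4]
width: 0.0008
finger_force: 0.0
time: 12.08
tool_pos: [0.5889, 0.0999, 0.1206]
ee_rot: [-3.133, 0.001, 1.571]
wrist_force: [0.0, 0.3, 1.3]
width: 0.0005
finger_force: 0.0
[0.58887258 0.09986455 0.12062278] [ 0.001  0.007  0.123 -0.015  0.001 -0.   ]
```

View pics/w6.png

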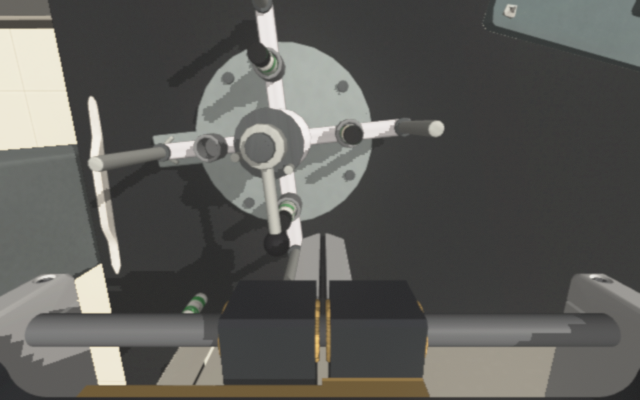

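The ball at (277,242) is just to the left of the fingertip at (323,240), and the path is clear. I'll descend, then push clockwise.

```bash

python3 -m handwheel '[[0,0,0.06,0,0,0],[0,0,0.12,0,0,0],[0,0,0.12,0,0,0],[0,-0.03,0.12,0,0,0],[0,-0.06,0.12,0,0,0],[0,-0.09,0.12,0,0,0],[0,-0.12,0.12,0,0,0],[0,-0.15,0.12,0,0,0],[0,-0.15,0.12,0,0,0]]'
python3 -m handwheel '[[0,-0.03,0,0,0,0],[0,-0.05,0,0,0,0],[0,-0.07,0,0,0,0],[0.01,-0.09,0,0,0,0],[0.02,-0.11,0,0,0,0],[0.03,-0.125,0,0,0,0],[0.03,-0.125,0,0,0,0]]'
python3 - <<'E'
from h import *
import cv2
o=robot.get_obs();print(o["tool_pos"],o["wrist_force"],step(.5265,.1115,.096))
cv2.imwrite("pics/w7.png",viewer.snapshot("wrist")[:,:,::-1])
E
```

```text
time: 12.88
tool_pos: [0.5629, 0.0997, 0.101]
ee_rot: [3.139, 0.001, 1.57]
wrist_force: [2.5, -1.4, 3.3]
width: 0.0008
finger_force: 1.7
time: 13.47
tool_pos: [0.5371, 0.1062, 0.0998]
ee_rot: [-3.141, 0.001, 1.571]
wrist_force: [2.5, -1.0, 5.3]
width: 0.0005
finger_force: 2.9
[0.53706325 0.10622077 0.09980054] [ 2.53508153 -0.99059314  5.28936276] [ 0.026 -0.053  0.019 -0.001  0.001  0.   ]
```

View pics/w7.png

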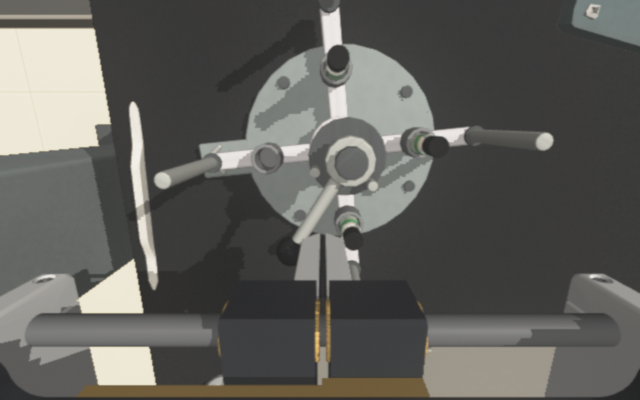

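The lever is moving with the ball at about (290,250), but the fingertip is close to the rod's underside. I'll back off slightly, lower about 6 mm and carry on.

```bash

python3 -m handwheel '[[-0.01,0.03,0,0,0,0],[-0.01,0.03,0.03,0,0,0],[-0.01,0.03,0.03,0,0,0],[0,0,0.03,0,0,0],[0.01,-0.02,0.03,0,0,0],[0.02,-0.04,0.03,0,0,0],[0.03,-0.055,0.03,0,0,0],[0.03,-0.055,0.03,0,0,0]]'
python3 - <<'E'
from h import *
o=robot.get_obs();print(o["tool_pos"],o["wrist_force"])
E
python3 -m handwheel '[[0.01,-0.01,0,0,0,0],[0.02,-0.02,0,0,0,0],[0.02,-0.02,0,0,0,0]]'
```

```text
time: 14.18
tool_pos: [0.5262, 0.112, 0.0931]
ee_rot: [-3.141, 0.001, 1.571]
wrist_force: [3.0, -0.5, -2.1]
width: 0.0006
finger_force: 1.7
[0.52620147 0.11201528 0.09313179] [ 3.00832886 -0.48862212 -2.10720699]
time: 14.43
tool_pos: [0.5253, 0.113, 0.0935]
ee_rot: [3.135, 0.007, 1.57]
wrist_force: [9.5, -7.4, -6.1]
width: 0.0006
finger_force: 6.3
```

```bash

python3 -m handwheel '[[0.008,-0.008,0,0,0,0],[0.008,-0.008,0,0,0,0],[0.008,-0.008,0,0,0,0]]'
python3 -m handwheel '[[-0.05,0.06,0,0,0,0],[-0.1,0.1,-0.05,0,0,0],[-0.1,0.1,-0.2,0,0,0],[-0.1,0.1,-0.4,0,0,0],[-0.1,0,-0.6,0,0,0],[-0.2,-0.1,-0.75,0,0,0],[-0.2,-0.2,-0.75,0,0,0],[-0.2,-0.2,-0.75,0,0,0],[-0.2,-0.2,-0.75,0,0,0]]'
python3 q.py
python3 - <<'E'
from h import *
import cv2
a=Ro.from_euler
th=np.radians(5.4-np.degrees(2.5));print("ball expected",proj("wrist",[*(C+.065*np.array([np.cos(th),np.sin(th)])),.1045]),proj("wrist",[*C,.121]),robot.get_obs()["tool_pos"])
im=cv2.imread("pics/q_wrist.png");cv2.imwrite("pics/q_c.png",cv2.resize(im[:240,180:500],(800,600),interpolation=cv2.INTER_CUBIC))
E
```

```text
time: 14.68
tool_pos: [0.5252, 0.1132, 0.0936]
ee_rot: [3.133, 0.009, 1.569]
wrist_force: [12.3, -10.9, -7.9]
width: 0.0003
finger_force: 8.2
time: 15.43
tool_pos: [0.4805, 0.0782, 0.2443]
ee_rot: [3.141, -0.001, 1.571]
wrist_force: [0.0, 0.5, 0.3]
width: 0.0005
finger_force: 0.0
top ctr [0.5528 0.1596] [(np.float64(0.1031), np.float64(-173.62)), (np.float64(0.1055), np.float64(96.21)), (np.float64(0.1044), np.float64(6.3)), (np.float64(0.1053), np.float64(-84.47))]
ax-line 5.8700764642064485 6.33896327083307
ball expected [343.7883167  161.60892964] [397.17077592 117.16819767] [0.48081375 0.07816642 0.24211303]Traceback (most recent call last):
  File "q.py", line 9, in <module>
    Xs.append(pintop(im,n,proj(n,p),S))
              ~~~~~~^^^^^^^^^^^^^^^^^^
  File "h.py", line 18, in pintop
    u,v=np.round(guess).astype(int);w=cv2.cvtColor(im[v-r:v+r+1,u-r:u+r+1],cv2.COLOR_RGB2GRAY).astype(float)
                                      ~~~~~~~~~~~~^^^^^^^^^^^^^^^^^^^^^^^^^^^^^^^^^^^^^^^^^^^^
cv2.error: OpenCV(4.12.0) /io/opencv/modules/imgproc/src/color.cpp:199: error: (-215:Assertion failed) !_src.empty() in function 'cvtColor'
```

View pics/q_c.png

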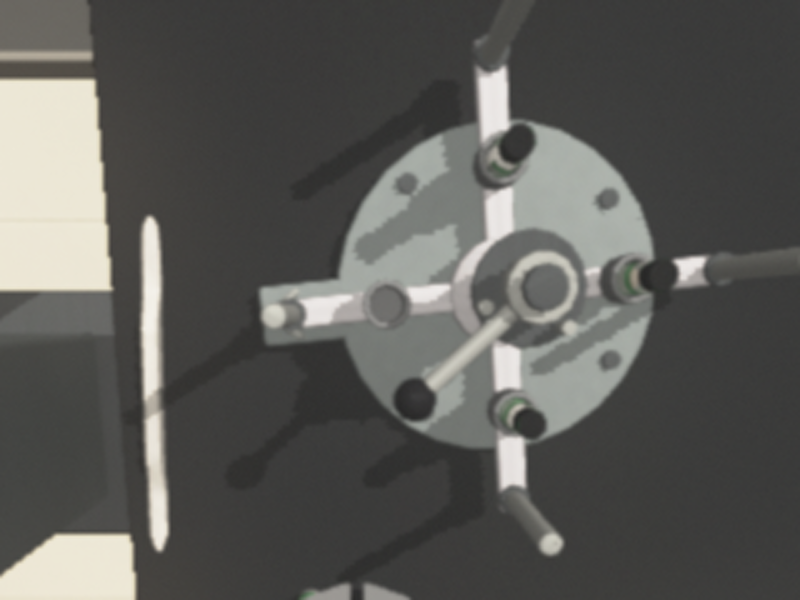

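The picture shows the empty spoke centred on the tongue, with the empty cup at (387,303) and its pin at (275,315). The ball at (413,399) is exactly where the fully clamped angle puts it. The small offset from prediction is the same as the nut's, and the stop held against about 16 N. The robot is clear, so I'm handing in.

```bash
python3 -c "
from bench import robot
print(robot.close_job())"
```

```text
the job is handed in; nothing more can be done
None
```

The job is handed in: the empty spoke is over the arrow to within about half a degree by my camera measurements, and the lever is clamped hard against its stop. No verdict came back.

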